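Release one roller from the rocking-gate feeder

TASK

Let the orange guide roller out of the two-lane gravity feeder, in the lane where it waits: first push that lane's white catch tray fully home against the feeder, then press the lane's black paddle down so the steel gate lifts and the roller rolls into the tray by itself, and then let the paddle go so the gate drops shut. Do not touch either roller with the fingers, and leave the blue roller, its gate and its tray, and the other things on the bench as they are.

Things in the scene. Friction and masses are not known exactly. Their poses are not given: they have to be found in the camera images.
- feeder: Grey two-lane roller feeder fixed to the bench; base plate 215 (x) x 280 (y) x 6 mm. Origin: on the bench surface, midway between the lanes, below the gates. x: across the lanes, away from the robot (near lane centre at x = -55 mm, far lane at +55 mm); y: down the lanes (uphill, paddles at -y; downhill, trays at +y); z up.
- mouth_near (a point): Middle of the floor edge at the mouth of the near lane (feeder x = -55, y = +20, z = 32 mm). Each lane is an aluminium chute 66 mm wide inside, feeder y = -100 to +20 mm, falling 0.2 rad toward +y; side walls 62 mm above the bench, two hinge posts to 112 mm at y = -70 mm, steel two-pronged gate at y = 0.
- mouth_far (a point): The same for the far lane (feeder x = +55 mm).
- orange_roller: Orange-sleeved guide roller with steel ends, 30 mm diameter, 60 mm long, about 80 g; origin at its centre, x along its axis. It waits behind the gate of either the near or the far lane (sign of its x in the feeder's frame). With the gate up it rolls down within about a second and drops into the tray, where its centre is about 25 mm above the bench.
- blue_roller: Blue-sleeved guide roller of the same size, in the other lane; stays there.
- lever_near (a joint): Rocking lever of the near lane, rad: 0 = gate shut (paddle up), 0.5 = paddle fully down, gate up (end stop). A spring returns it to 0. Hinge across the lane at feeder y = -70 mm, 100 mm above the bench; paddle centre 70 mm from the hinge, goes down about 34 mm. From about 0.36 rad the gate clears a roller. Pressing takes 3 N at first, 6 N at the stop.
- lever_far (a joint): The same for the far lane.
- paddle_near (a point): Centre of the top face of the near lane's black paddle (30 mm across the lane x 28 mm along it), 106 mm above the bench with the gate shut, at feeder x = -55 mm, y = -140 mm; press down here.
- paddle_far (a point): The same for the far lane (feeder x = +55 mm, y = -140 mm).
- tray_near (a joint): Near lane's white catch tray, how far it stands out, m: 0 = fully home against the feeder (end stop), grows toward feeder +y, at most 0.05; starts 0.022 to 0.044 out. It slides along feeder y; friction about 2 N.
- tray_far (a joint): The same for the far lane.
- push_plate_near (a point): Middle of the outer (downhill) face of the near tray's upright push plate, 50 mm wide, top edge 52 mm above the bench, this point 36 mm above it. Push toward feeder -y. With the tray home: feeder x = -55 mm, y = +87.5 mm. Tray 76 mm wide, 60 mm long, side walls to 30 mm and floor 10 mm above the bench.
- push_plate_far (a point): The same for the far lane (feeder x = +55 mm).
- relay_box_7: Bystander: grey retail box 108 x 136 x 48 mm, loose; origin under its centre.
- marker_0: Bystander: black-capped white marker 14 x 131 mm, loose; origin under its centre.
- marker_1: Bystander: red-capped white marker 14 x 131 mm, loose; origin under its centre.
- tape_roll_brown: Bystander: brown tape roll lying flat, 104 mm diameter, 48 mm high; origin under its centre.
There are look-alikes about, which are no part of the job. There is more than one size of the blue_roller; the job needs the smaller.

How it is judged:
By the outcome, as a careful person would: the job done as asked, in the order asked, and still so for the second after the job is handed in, with the robot touching nothing.
It also fails if it takes over 42 s, if anything falls off the work surface, if the arm or the gripper's body presses on something with over 40 N, if the wrist force passes 120 N, or if a joint passes its speed limit or range.

ROBOT

A 6-joint arm with a two-finger parallel gripper is mounted at the origin on a cart in front of the work surface, level with it; the furniture and walls round the work are solid. World frame = base frame: x ahead of the robot, y to its left, z up, the work surface at z = 0. Lengths are in m, angles in rad, forces in N, time in s.
With the tool pointing down it reaches from about 0.225 to 0.875 m from the base axis. Payload 3.4 kg.
Tool frame: the origin (TCP) lies at the very end of the fingers, on their centre line; the grasp point (between the pads) lies 19 mm behind it (manip.pinch_z is the distance from the TCP to the grasp point, in m); z points along the fingers, y is the line along which they close (so a half turn about z gives the same grasp; the last joint's range is limited). The gripper opens to 85 mm and grips with 20 to 120 N. Pads are 22 mm wide; open, the fingers measure 114 mm over their backs; the gripper's body (76 mm by 85 mm) begins 54 mm behind the grasp point. The pads swing forward as they close: fully open they stand 13 mm farther back than shut.
Start: joints at [1.22, 0.276, 1.505, -0, 1.361, -0.121], TCP at [0.131, 0.56, 0.231] pointing down, gripper open.
Joint ranges: [-2.89, 2.89], [-0.75, 2.08], [0.22, 2.7], [-1.18, 4.32], [0.11, 2.71], [-2.7, 2.7]. Speed limits (rad/s): [2.57, 2.57, 3.14, 3.14, 3.14, 3.14].

INTERFACE

Orientations are given as a unit quaternion [w, x, y, z].
In Python, from rig import manip gives the robot as it stands. The module is installed in compiled form; this text tells all that it offers.
- The arm moves only by the shell command python3 -m jog 'ROWS' [FORCE]. ROWS is JSON, a list of rows, each an object of numbers: "dx", "dy", "dz": the shift along the tool's x, y, z each as a share of 25 cm, from -1 to 1; "ax", "ay", "az": the turn, a rotation vector about the tool's x, y, z each as a share of 90 degrees, from -1 to 1; "grip": the opening, from -1 (shut) to 1 (fully open), so that 0 is half open. A call has 1 to 5 rows; each row is the pose to reach, as a shift and turn from the pose commanded when the call began, along the tool's axes at that moment; what a row does not reach only later rows make up. A row lasts 1/12 s, in which the tool goes at most 41.7 mm and 7.16 degrees, less where a joint would pass 70% of its speed; a pose out of reach is approached as far as the arm can. A call with a number of a shift or a turn outside -1 to 1 is refused whole. A call with a gripper value outside its range is refused whole. The fingers move at their own pace and stop on an object; FORCE is the grip in N (left out, the last holds). Time passes only in rows, so rows that repeat a pose let the fingers close. It gives the time, the measured TCP pose, the force, the opening and the grip force at its end, in the units of the state.
- manip.get_state(): the state, without advancing time (a new reading comes with each control period).
- manip.get_image(name): name is "scene" or "top" or "wrist"; returns a dict with "img" (400x640x3 uint8, red, green, blue), "mtx" (3x3 intrinsics, pixels), "world_to_cam" (4x4, takes a point from world to camera coordinates); the wrist camera has in their place "T_tool_cam" (4x4, takes a point from camera to tool coordinates, whose origin is the TCP and whose axes are the flange's). Camera axes: x right, y down, z forward; pixel columns grow to the right and rows downward; lengths in m; the calibration is good to about 2 mm. A picture is of the moment at which its call begins: read the wrist's pose just before it. There is no depth.
- manip.sign_off(): hands the job in; it is judged then, once.
The state is a dict: "clock": time; "qpos": joint angles; "qd": joint speeds; "effort": joint torques, N m; "position": TCP position; "ee_rot": TCP orientation; "contact_force": force on the tool from outside, world axes, zero at the start; "moment": the same for the moment, N m; "width": finger opening in m; "gripper_force": force on a finger pad.
Only numpy, scipy, OpenCV 4.12 (cv2) and the standard library are available. Lean on these libraries where they do the work, as an engineer would, in place of code of your own. Each camera call takes 0.05 s, during which the arm holds its last target. There are 200 camera calls.

## Working session

There is one attempt and no reset: what is moved stays moved. The work goes in short steps, Python scripts to look and compute and a shell command to move; the robot and the scene stay as the last step left them, time stands still between calls to the robot, and variables do not carry over. Pictures are saved under pics/ and viewed, at most 10 in all, crops included, and the job is handed in when it is done.

```bash
mkdir -p pics
python3 - <<'E'
from rig import manip
import cv2,pickle
s=manip.get_state();print(s['clock'],s['position'],s['ee_rot'],s['width'])
d={}
for n in('scene','top'):
    d[n]=manip.get_image(n);cv2.imwrite(f'pics/{n}0.png',d[n]['img'][:,:,::-1])
    print(n,d[n]['mtx'].tolist(),d[n]['world_to_cam'].round(4).tolist())
pickle.dump(d,open('d.pkl','wb'))
E
```

```text
0.0 [0.13080438 0.55936365 0.23042886] [-2.25606871e-04  1.14675446e-01  9.93402574e-01 -9.03706512e-04] 0.08569793872360351
scene [[391.2065579506332, 0.0, 314.8114813404832], [0.0, 391.2065579506332, 200.77070899841863], [0.0, 0.0, 1.0]] [[0.5974, -0.8018, -0.0127, -0.2995], [-0.3417, -0.2403, -0.9086, 0.2631], [0.7255, 0.5471, -0.4176, 0.6082], [0.0, 0.0, 0.0, 1.0]]
top [[402.7110698465375, 0.0, 318.0351715885065], [0.0, 402.7110698465375, 199.51427950576894], [0.0, 0.0, 1.0]] [[-0.0068, -0.9999, 0.0084, 0.0206], [-0.9804, 0.005, -0.1971, 0.566], [0.1971, -0.0096, -0.9803, 1.2909], [0.0, 0.0, 0.0, 1.0]]
```

View pics/top0.png

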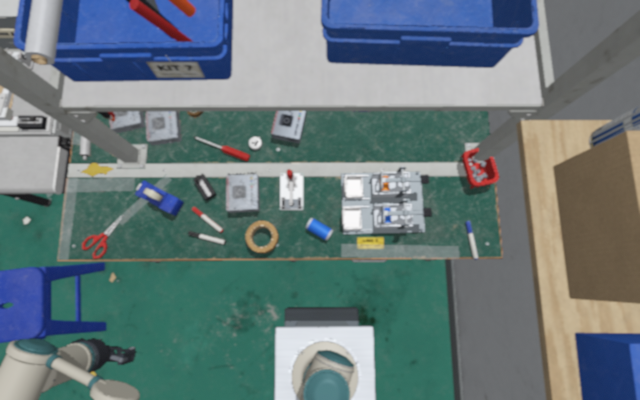

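View pics/scene0.png

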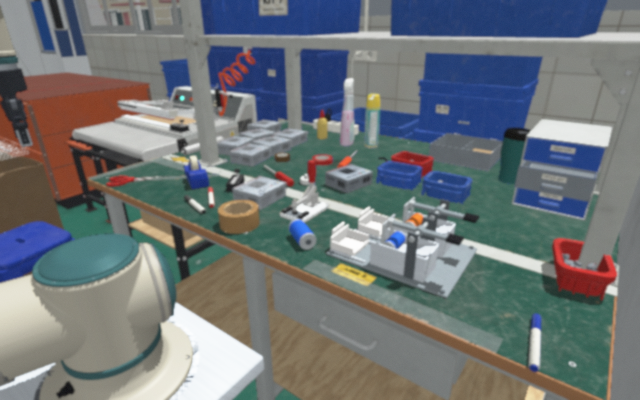

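The top view shows the feeder at about (383,202) with its trays to the left (+y) and paddles to the right. Orange is in the upper (far) lane at about (388,185). Blue is in the near lane at about (390,217), and the big blue cylinder at (319,229) is the look-alike. I'll confirm this with an enlarged crop and measure from it.

Run:
```python
import cv2,pickle,numpy as np
d=pickle.load(open('d.pkl','rb'))
a=d['top']['img'][155:250,330:440,::-1];b=d['scene']['img'][190:300,320:490,::-1]
a=cv2.resize(a,(660,570),interpolation=cv2.INTER_CUBIC);cv2.imwrite('pics/topc.png',a)
cv2.imwrite('pics/scenec.png',cv2.resize(b,None,fx=4.5,fy=4.5,interpolation=cv2.INTER_CUBIC))
```

```text
(no output)
```

View pics/topc.png

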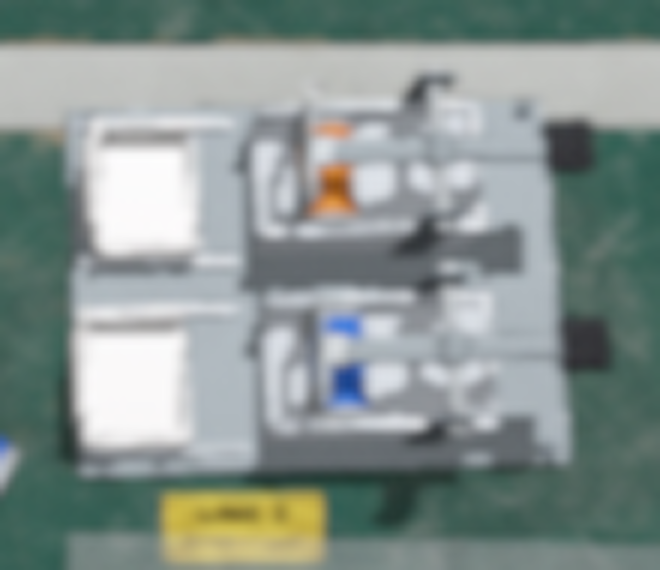

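View pics/scenec.png

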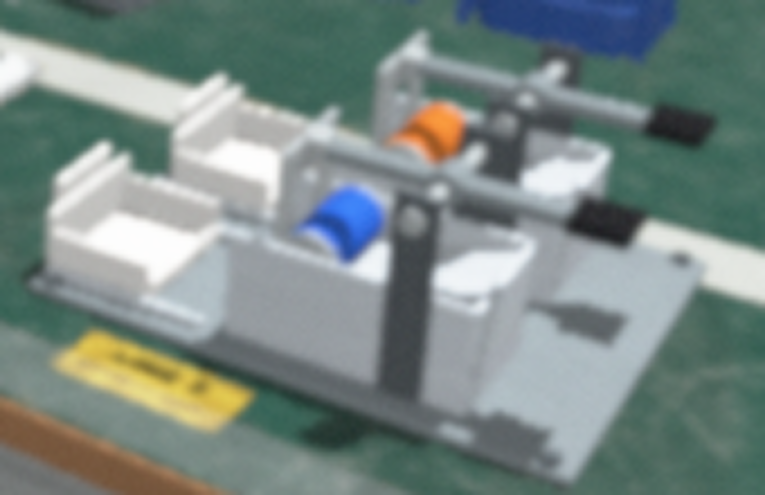

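The crops confirm it: orange roller in the far lane at crop (333,185), blue in the near lane. Paddles are at top-crop (570,146) and (587,343), and the far tray's outer edge is at about x=90.

```bash
cat > h.py <<'E'
import numpy as np
def ray(cam,u,v,z):
    W=cam['world_to_cam'];R=W[:3,:3];t=W[:3,3];c=-R.T@t
    r=R.T@np.linalg.inv(cam['mtx'])@[u,v,1];return c+r*(z-c[2])/r[2]
E
python3 - <<'E'
import pickle,numpy as np;from h import ray
d=pickle.load(open('d.pkl','rb'))
T=lambda x,y,z:ray(d['top'],330+(x-2.5)/6,155+(y-2.5)/6,z).round(4)
S=lambda x,y,z:ray(d['scene'],320+(x-1.8)/4.5,190+(y-1.8)/4.5,z).round(4)
print('padF',T(570,146,.106),S(682,125,.106));print('padN',T(587,343,.106),S(607,220,.106))
for p in((68,112),(540,100),(75,472),(570,462)):print('base',T(*p,.006))
print('orange',T(334,180,.053))
print('plate',T(90,190,.052),T(76,385,.052),'scene plate top',S(188,107,.052),S(222,80,.052),S(60,183,.052),S(105,148,.052))
E
```

```text
padF [ 0.6228 -0.3301  0.106 ] [ 0.6169 -0.3298  0.106 ]
padN [ 0.5143 -0.3328  0.106 ] [ 0.5088 -0.331   0.106 ]
base [ 0.6701 -0.0645  0.006 ]
base [ 0.6761 -0.3424  0.006 ]
base [ 0.4582 -0.0647  0.006 ]
base [ 0.4623 -0.3475  0.006 ]
orange [ 0.6171 -0.2106  0.053 ]
plate [ 0.6122 -0.0729  0.052 ] [ 0.5013 -0.0629  0.052 ] scene plate top [ 0.5938 -0.0767  0.052 ] [ 0.6348 -0.075   0.052 ] [ 0.4812 -0.0677  0.052 ] [ 0.5265 -0.0657  0.052 ]
```

```bash
python3 - <<'E'
import pickle,numpy as np;from h import ray
d=pickle.load(open('d.pkl','rb'))
for z in(.3,.5,.7,.9):
    p=ray(d['top'],400,109,z);W=d['scene']['world_to_cam'];c=W[:3,:3]@p+W[:3,3];q=d['scene']['mtx']@c
    print(z,p.round(3),(q[:2]/q[2]).round())
E
python3 -m jog '[{"dx":-0.64,"dy":-0.48,"az":-0.158,"grip":-1},{"dx":-0.64,"dy":-0.48,"az":-0.158,"grip":-1},{"dx":-0.64,"dy":-0.48,"az":-0.158,"grip":-1},{"dx":-0.64,"dy":-0.48,"az":-0.158,"grip":-1},{"dx":-0.64,"dy":-0.48,"az":-0.158,"grip":-1}]' 40
```

```text
0.3 [ 0.78  -0.217  0.3  ] [456. 107.]
0.5 [ 0.691 -0.171  0.5  ] [433.  14.]
0.7 [ 0.602 -0.125  0.7  ] [ 401. -113.]
0.9 [ 0.513 -0.079  0.9  ] [ 356. -295.]schema error: expected keys dx, dy, dz, ax, ay, az, grip
```

```bash
python3 -m jog '[{"dx":-0.64,"dy":-0.48,"dz":0,"ax":0,"ay":0,"az":-0.158,"grip":-1},{"dx":-0.64,"dy":-0.48,"dz":0,"ax":0,"ay":0,"az":-0.158,"grip":-1},{"dx":-0.64,"dy":-0.48,"dz":0,"ax":0,"ay":0,"az":-0.158,"grip":-1},{"dx":-0.64,"dy":-0.48,"dz":0,"ax":0,"ay":0,"az":-0.158,"grip":-1},{"dx":-0.64,"dy":-0.48,"dz":0,"ax":0,"ay":0,"az":-0.158,"grip":-1}]' 40
```

```text
clock: 0.52
position: [0.2601, 0.4045, 0.2309]
ee_rot: [-0.0, -0.009, 1.0, -0.0]
contact_force: [0.7, -0.2, 0.2]
width: 0.0258
gripper_force: 0.0
```

```bash
python3 -m jog '[{"dx":-0.52,"dy":-0.62,"dz":0,"ax":0,"ay":0,"az":0,"grip":-1},{"dx":-0.52,"dy":-0.62,"dz":0,"ax":0,"ay":0,"az":0,"grip":-1},{"dx":-0.52,"dy":-0.62,"dz":0,"ax":0,"ay":0,"az":0,"grip":-1},{"dx":-0.52,"dy":-0.62,"dz":0,"ax":0,"ay":0,"az":0,"grip":-1},{"dx":-0.52,"dy":-0.62,"dz":0,"ax":0,"ay":0,"az":0,"grip":-1}]'
python3 -m jog '[{"dx":-0.52,"dy":-0.62,"dz":0.1,"ax":0,"ay":0,"az":0,"grip":-1},{"dx":-0.52,"dy":-0.62,"dz":0.1,"ax":0,"ay":0,"az":0,"grip":-1},{"dx":-0.52,"dy":-0.62,"dz":0.1,"ax":0,"ay":0,"az":0,"grip":-1},{"dx":-0.52,"dy":-0.62,"dz":0.1,"ax":0,"ay":0,"az":0,"grip":-1},{"dx":-0.52,"dy":-0.62,"dz":0.1,"ax":0,"ay":0,"az":0,"grip":-1}]'
python3 -m jog '[{"dx":-0.37,"dy":-0.45,"dz":0.2,"ax":0,"ay":0,"az":0,"grip":-1},{"dx":-0.37,"dy":-0.45,"dz":0.2,"ax":0,"ay":0,"az":0,"grip":-1},{"dx":-0.37,"dy":-0.45,"dz":0.2,"ax":0,"ay":0,"az":0,"grip":-1},{"dx":-0.37,"dy":-0.45,"dz":0.2,"ax":0,"ay":0,"az":0,"grip":-1},{"dx":-0.37,"dy":-0.45,"dz":0.2,"ax":0,"ay":0,"az":0,"grip":-1}]'
python3 - <<'E'
from rig import manip
import cv2,pickle
s=manip.get_state();d=manip.get_image('wrist');cv2.imwrite('pics/w1.png',d['img'][:,:,::-1]);pickle.dump((s,d),open('w1.pkl','wb'));print(s['qpos'].round(2) if hasattr(s['qpos'],'round') else s['qpos'])
E
```

```text
clock: 0.93
position: [0.3934, 0.2517, 0.2311]
ee_rot: [0.0, -0.009, 1.0, -0.0]
contact_force: [0.6, 1.1, 0.1]
width: 0.0003
gripper_force: 0.0
clock: 1.35
position: [0.5262, 0.0991, 0.2056]
ee_rot: [-0.0, -0.009, 1.0, -0.0]
contact_force: [-1.1, 0.6, 0.3]
width: -0.0
gripper_force: 0.0
clock: 1.77
position: [0.6221, -0.0142, 0.1529]
ee_rot: [-0.001, -0.007, 1.0, -0.001]
contact_force: [0.9, 0.8, 0.2]
width: -0.0001
gripper_force: 0.0
[-0.13  0.4   1.52 -0.    1.22 -1.72]
```

View pics/w1.png

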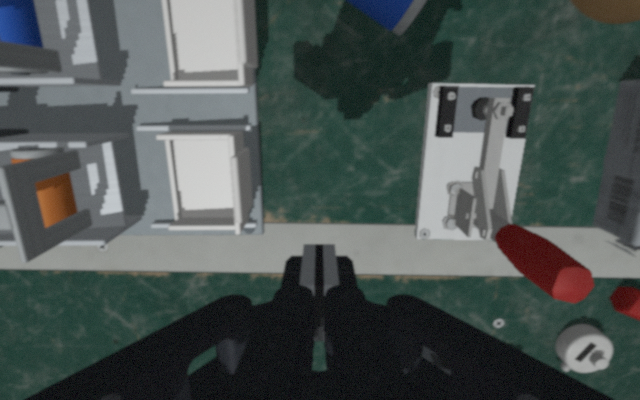

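The wrist view shows the far tray, with its push plate's top edge at about (235–240,155–225), roller behind the gate at (50,195), and the fingertips at (320,250).

Run:
```python
import pickle,numpy as np,cv2
from scipy.spatial.transform import Rotation as Ro
s,d=pickle.load(open('w1.pkl','rb'))
w,x,y,z=s['ee_rot'];T=np.eye(4);T[:3,:3]=Ro.from_quat([x,y,z,w]).as_matrix();T[:3,3]=s['position']
C=T@d['T_tool_cam']
def P(u,v,z):
    r=C[:3,:3]@np.linalg.inv(d['mtx'])@[u,v,1];return (C[:3,3]+r*(z-C[2,3])/r[2]).round(4)
for a in((233,155,.052),(239,229,.052),(245,122,.03),(262,235,.006),(240,88,.03)):print(a,P(*a))
cv2.imwrite('pics/w1c.png',cv2.resize(d['img'][110:250,130:280,::-1],None,fx=4,fy=4,interpolation=cv2.INTER_CUBIC))
```

```text
(233, 155, 0.052) [ 0.5919 -0.0739  0.052 ]
(239, 229, 0.052) [ 0.6465 -0.0724  0.052 ]
(245, 122, 0.03) [ 0.571  -0.0692  0.03  ]
(262, 235, 0.006) [ 0.6698 -0.0635  0.006 ]
(240, 88, 0.03) [ 0.5472 -0.0717  0.03  ]
```

View pics/w1c.png

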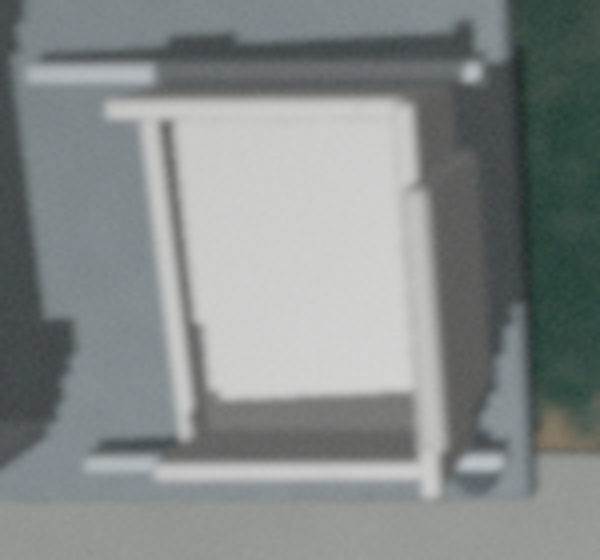

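```bash
python3 -m jog '[{"dx":0.01,"dy":0,"dz":0.16,"ax":0,"ay":0,"az":0,"grip":-1},{"dx":0.01,"dy":0,"dz":0.32,"ax":0,"ay":0,"az":0,"grip":-1},{"dx":0.01,"dy":0,"dz":0.42,"ax":0,"ay":0,"az":0,"grip":-1},{"dx":0.01,"dy":0,"dz":0.48,"ax":0,"ay":0,"az":0,"grip":-1},{"dx":0.01,"dy":0,"dz":0.48,"ax":0,"ay":0,"az":0,"grip":-1}]'
python3 -m jog '[{"dx":0,"dy":-0.06,"dz":0,"ax":0,"ay":0,"az":0,"grip":-1},{"dx":0,"dy":-0.10,"dz":0,"ax":0,"ay":0,"az":0,"grip":-1},{"dx":0,"dy":-0.14,"dz":0,"ax":0,"ay":0,"az":0,"grip":-1},{"dx":0,"dy":-0.17,"dz":0,"ax":0,"ay":0,"az":0,"grip":-1},{"dx":0,"dy":-0.17,"dz":0,"ax":0,"ay":0,"az":0,"grip":-1}]'
```

```text
clock: 2.23
position: [0.6132, -0.0078, 0.0327]
ee_rot: [-0.004, -0.01, 1.0, 0.001]
contact_force: [-0.0, 0.6, 0.1]
width: 0.0
gripper_force: 0.0
clock: 2.65
position: [0.6189, -0.0542, 0.0377]
ee_rot: [0.001, -0.008, 1.0, -0.001]
contact_force: [0.1, -0.7, 0.3]
width: 0.0
gripper_force: 0.0
```

```bash
python3 -m jog '[{"dx":0,"dy":-0.02,"dz":0.02,"ax":0,"ay":0,"az":0,"grip":-1},{"dx":0,"dy":-0.04,"dz":0.02,"ax":0,"ay":0,"az":0,"grip":-1},{"dx":0,"dy":-0.06,"dz":0.02,"ax":0,"ay":0,"az":0,"grip":-1},{"dx":0,"dy":-0.08,"dz":0.02,"ax":0,"ay":0,"az":0,"grip":-1},{"dx":0,"dy":-0.08,"dz":0.02,"ax":0,"ay":0,"az":0,"grip":-1}]'
python3 -m jog '[{"dx":0,"dy":-0.01,"dz":0,"ax":0,"ay":0,"az":0,"grip":-1},{"dx":0,"dy":-0.02,"dz":0,"ax":0,"ay":0,"az":0,"grip":-1},{"dx":0,"dy":-0.03,"dz":0,"ax":0,"ay":0,"az":0,"grip":-1},{"dx":0,"dy":-0.03,"dz":0,"ax":0,"ay":0,"az":0,"grip":-1}]'
```

```text
clock: 3.07
position: [0.6183, -0.0726, 0.0311]
ee_rot: [-0.0, -0.009, 1.0, -0.0]
contact_force: [1.1, -0.2, -0.3]
width: 0.0002
gripper_force: 0.0
clock: 3.4
position: [0.6183, -0.0797, 0.0311]
ee_rot: [-0.0, -0.009, 1.0, -0.0]
contact_force: [-0.5, 1.4, -0.5]
width: 0.0
gripper_force: 0.3
```

```bash
python3 -m jog '[{"dx":0,"dy":-0.01,"dz":0,"ax":0,"ay":0,"az":0,"grip":-1},{"dx":0,"dy":-0.02,"dz":0,"ax":0,"ay":0,"az":0,"grip":-1},{"dx":0,"dy":-0.02,"dz":0,"ax":0,"ay":0,"az":0,"grip":-1}]'
python3 -m jog '[{"dx":0,"dy":-0.01,"dz":0,"ax":0,"ay":0,"az":0,"grip":-1},{"dx":0,"dy":-0.02,"dz":0,"ax":0,"ay":0,"az":0,"grip":-1},{"dx":0,"dy":-0.02,"dz":0,"ax":0,"ay":0,"az":0,"grip":-1}]'
```

```text
clock: 3.65
position: [0.6184, -0.0848, 0.0312]
ee_rot: [-0.0, -0.009, 1.0, -0.0]
contact_force: [0.7, 0.4, -0.5]
width: -0.0
gripper_force: 0.4
clock: 3.9
position: [0.6185, -0.0881, 0.0312]
ee_rot: [-0.0, -0.009, 1.0, 0.001]
contact_force: [0.6, 6.5, -0.2]
width: 0.0001
gripper_force: 2.9
```

Force is rising, so the tray is near its stop. I'll push a bit more to seat it.

```bash
python3 -m jog '[{"dx":0,"dy":-0.01,"dz":0,"ax":0,"ay":0,"az":0,"grip":-1},{"dx":0,"dy":-0.01,"dz":0,"ax":0,"ay":0,"az":0,"grip":-1},{"dx":0,"dy":-0.01,"dz":0,"ax":0,"ay":0,"az":0,"grip":-1}]'
python3 -c "
from rig import manip
import cv2,pickle
d=manip.get_image('scene');cv2.imwrite('pics/s2.png',cv2.resize(d['img'][190:300,320:490,::-1],None,fx=4.5,fy=4.5,interpolation=cv2.INTER_CUBIC))"
```

```text
clock: 4.15
position: [0.6185, -0.0882, 0.0313]
ee_rot: [-0.0, -0.008, 1.0, 0.003]
contact_force: [1.3, 12.7, 0.5]
width: -0.0001
gripper_force: 5.7
```

View pics/s2.png

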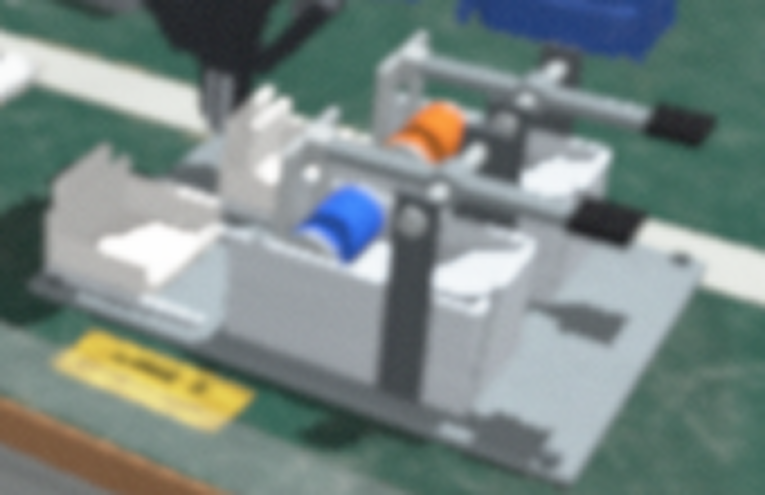

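The far tray is home: the force rose from 6.5 to 12.7 N with no further travel, and the scene crop shows it against the chute. Backing off, lifting, then moving over to the paddle.

```bash
python3 -m jog '[{"dx":0,"dy":0.08,"dz":0,"ax":0,"ay":0,"az":0,"grip":-1},{"dx":0,"dy":0.16,"dz":0,"ax":0,"ay":0,"az":0,"grip":-1},{"dx":0,"dy":0.16,"dz":-0.15,"ax":0,"ay":0,"az":0,"grip":-1},{"dx":0,"dy":0.16,"dz":-0.3,"ax":0,"ay":0,"az":0,"grip":-1},{"dx":0,"dy":0.16,"dz":-0.45,"ax":0,"ay":0,"az":0,"grip":-1}]'
python3 -m jog '[{"dx":0,"dy":0,"dz":-0.12,"ax":0,"ay":0,"az":0,"grip":-1},{"dx":0,"dy":0,"dz":-0.12,"ax":0,"ay":0,"az":0,"grip":-1},{"dx":0,"dy":0,"dz":-0.12,"ax":0,"ay":0,"az":0,"grip":-1}]'
```

```text
clock: 4.62
position: [0.6174, -0.0521, 0.1446]
ee_rot: [-0.001, -0.01, 1.0, -0.0]
contact_force: [1.6, -0.6, -0.1]
width: -0.0002
gripper_force: 0.0
clock: 4.87
position: [0.6194, -0.0529, 0.1765]
ee_rot: [0.003, -0.009, 1.0, -0.001]
contact_force: [-1.4, -0.0, -0.0]
width: 0.0001
gripper_force: 0.0
```

```bash
python3 -m jog '[{"dx":0,"dy":-0.16,"dz":0,"ax":0,"ay":0,"az":0,"grip":-1},{"dx":0,"dy":-0.32,"dz":0,"ax":0,"ay":0,"az":0,"grip":-1},{"dx":0,"dy":-0.48,"dz":0,"ax":0,"ay":0,"az":0,"grip":-1},{"dx":0,"dy":-0.6,"dz":0,"ax":0,"ay":0,"az":0,"grip":-1}]'
python3 -m jog '[{"dx":0.015,"dy":-0.15,"dz":0,"ax":0,"ay":0,"az":0,"grip":-1},{"dx":0.015,"dy":-0.3,"dz":0,"ax":0,"ay":0,"az":0,"grip":-1},{"dx":0.015,"dy":-0.43,"dz":0,"ax":0,"ay":0,"az":0,"grip":-1},{"dx":0.015,"dy":-0.51,"dz":0,"ax":0,"ay":0,"az":0,"grip":-1},{"dx":0.015,"dy":-0.51,"dz":0,"ax":0,"ay":0,"az":0,"grip":-1}]'
python3 -m jog '[{"dx":0,"dy":0,"dz":0.1,"ax":0,"ay":0,"az":0,"grip":-1},{"dx":0,"dy":0,"dz":0.16,"ax":0,"ay":0,"az":0,"grip":-1},{"dx":0,"dy":0,"dz":0.16,"ax":0,"ay":0,"az":0,"grip":-1},{"dx":0,"dy":0,"dz":0.16,"ax":0,"ay":0,"az":0,"grip":-1}]'
python3 - <<'E'
from rig import manip
import cv2,pickle
s=manip.get_state();d=manip.get_image('wrist');cv2.imwrite('pics/w3.png',d['img'][:,:,::-1]);pickle.dump((s,d),open('w3.pkl','wb'));print(s['position'])
E
```

```text
clock: 5.2
position: [0.6195, -0.2049, 0.1717]
ee_rot: [-0.002, -0.009, 1.0, -0.0]
contact_force: [0.4, 0.1, -1.1]
width: -0.0002
gripper_force: 0.0
clock: 5.62
position: [0.6181, -0.3342, 0.1714]
ee_rot: [-0.001, -0.007, 1.0, -0.001]
contact_force: [-0.1, -0.2, -0.5]
width: -0.0
gripper_force: 0.0
clock: 5.95
position: [0.6184, -0.3277, 0.1321]
ee_rot: [-0.002, -0.01, 1.0, 0.001]
contact_force: [0.3, -0.2, 0.4]
width: 0.0001
gripper_force: 0.0
[ 0.61843897 -0.32765508  0.13208472]
```

View pics/w3.png

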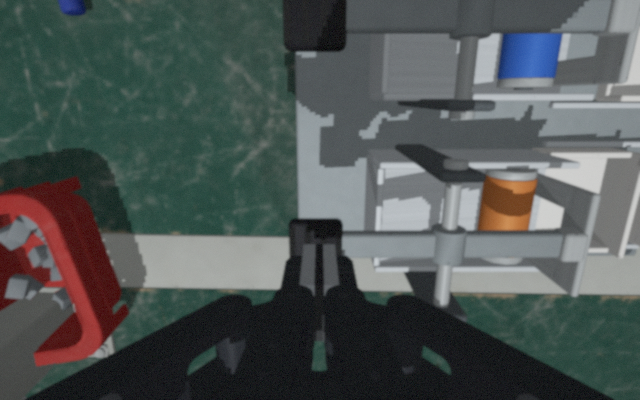

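The wrist view shows the fingertips (320,250) over the far paddle (290–342, 219–270), with the orange roller waiting at (507,205) behind the gate. Pressing now.

```bash
python3 -m jog '[{"dx":0,"dy":0,"dz":0.05,"ax":0,"ay":0,"az":0,"grip":-1},{"dx":0,"dy":0,"dz":0.09,"ax":0,"ay":0,"az":0,"grip":-1},{"dx":0,"dy":0.005,"dz":0.13,"ax":0,"ay":0,"az":0,"grip":-1},{"dx":0,"dy":0.01,"dz":0.17,"ax":0,"ay":0,"az":0,"grip":-1},{"dx":0,"dy":0.01,"dz":0.17,"ax":0,"ay":0,"az":0,"grip":-1}]'
python3 -m jog '[{"dx":0,"dy":0.005,"dz":0.02,"ax":0,"ay":0,"az":0,"grip":-1},{"dx":0,"dy":0.01,"dz":0.04,"ax":0,"ay":0,"az":0,"grip":-1},{"dx":0,"dy":0.01,"dz":0.04,"ax":0,"ay":0,"az":0,"grip":-1}]'
```

```text
clock: 6.42
position: [0.6195, -0.3273, 0.0903]
ee_rot: [0.0, -0.009, 1.0, -0.0]
contact_force: [1.0, -1.0, 1.3]
width: 0.0001
gripper_force: 0.1
clock: 6.67
position: [0.6195, -0.325, 0.0814]
ee_rot: [0.0, -0.009, 1.0, -0.001]
contact_force: [-0.4, -4.0, 4.9]
width: 0.0003
gripper_force: 2.9
```

```bash
python3 -m jog '[{"dx":0,"dy":0,"dz":0.015,"ax":0,"ay":0,"az":0,"grip":-1},{"dx":0,"dy":0,"dz":0.025,"ax":0,"ay":0,"az":0,"grip":-1},{"dx":0,"dy":0,"dz":0.025,"ax":0,"ay":0,"az":0,"grip":-1}]'
python3 - <<'E'
from rig import manip
import cv2
b=manip.get_image('scene')['img'][190:300,320:490,::-1];c=manip.get_image('wrist')['img'][:,:,::-1]
cv2.imwrite('pics/p1.png',cv2.vconcat([cv2.resize(c,(480,300)),cv2.resize(b,(480,300),interpolation=cv2.INTER_CUBIC)]))
E
```

```text
clock: 6.92
position: [0.6195, -0.3232, 0.0757]
ee_rot: [0.0, -0.009, 1.0, 0.001]
contact_force: [0.1, 0.1, 6.6]
width: -0.0003
gripper_force: 3.0
```

View pics/p1.png

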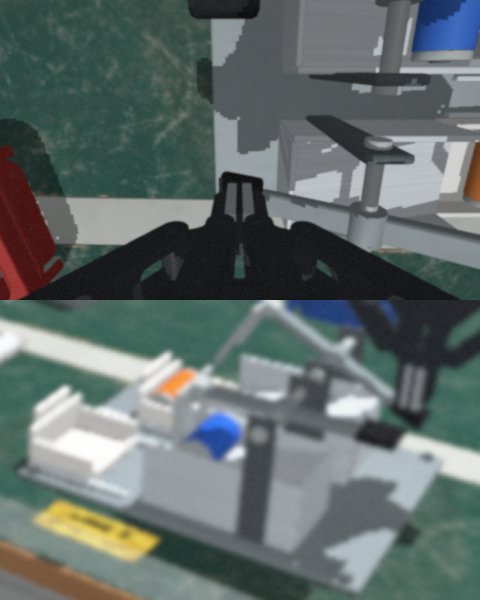

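The gate is up and the orange roller is already at the tray (scene half, 175,385). I'll hold briefly so it settles, then release slowly and retreat.

```bash
H='x'; python3 -m jog '[{"dx":0,"dy":0,"dz":0,"ax":0,"ay":0,"az":0,"grip":-1},{"dx":0,"dy":0,"dz":0,"ax":0,"ay":0,"az":0,"grip":-1},{"dx":0,"dy":0,"dz":0,"ax":0,"ay":0,"az":0,"grip":-1},{"dx":0,"dy":0,"dz":0,"ax":0,"ay":0,"az":0,"grip":-1},{"dx":0,"dy":0,"dz":0,"ax":0,"ay":0,"az":0,"grip":-1}]'
python3 -m jog '[{"dx":0,"dy":-0.01,"dz":-0.04,"ax":0,"ay":0,"az":0,"grip":-1},{"dx":0,"dy":-0.02,"dz":-0.08,"ax":0,"ay":0,"az":0,"grip":-1},{"dx":0,"dy":-0.02,"dz":-0.13,"ax":0,"ay":0,"az":0,"grip":-1},{"dx":0,"dy":-0.02,"dz":-0.2,"ax":0,"ay":0,"az":0,"grip":-1},{"dx":0,"dy":-0.02,"dz":-0.35,"ax":0,"ay":0,"az":0,"grip":-1}]'
python3 -m jog '[{"dx":0,"dy":0,"dz":-0.1,"ax":0,"ay":0,"az":0,"grip":-1},{"dx":0,"dy":0,"dz":-0.1,"ax":0,"ay":0,"az":0,"grip":-1},{"dx":0.2,"dy":0,"dz":-0.1,"ax":0,"ay":0,"az":0,"grip":-1},{"dx":0.2,"dy":0,"dz":-0.1,"ax":0,"ay":0,"az":0,"grip":-1},{"dx":0.2,"dy":0,"dz":-0.1,"ax":0,"ay":0,"az":0,"grip":-1}]'
python3 - <<'E'
from rig import manip
import cv2
t=manip.get_image('top')['img'][155:250,330:440,::-1]
b=manip.get_image('scene')['img'][190:300,320:490,::-1]
cv2.imwrite('pics/f.png',cv2.vconcat([cv2.resize(b,(460,298),interpolation=cv2.INTER_CUBIC),cv2.resize(t,(460,300),interpolation=cv2.INTER_CUBIC)]))
E
```

```text
clock: 7.43
position: [0.6195, -0.3235, 0.0763]
ee_rot: [0.0, -0.009, 1.0, 0.001]
contact_force: [-0.5, -0.1, 7.1]
width: 0.0001
gripper_force: 3.0
clock: 7.85
position: [0.6163, -0.327, 0.1587]
ee_rot: [-0.005, -0.009, 1.0, 0.004]
contact_force: [-0.0, -0.7, -1.1]
width: 0.0002
gripper_force: 0.0
clock: 8.27
position: [0.5658, -0.3292, 0.1872]
ee_rot: [-0.002, -0.008, 1.0, 0.001]
contact_force: [0.3, -0.9, -1.1]
width: -0.0003
gripper_force: 0.0
```

View pics/f.png

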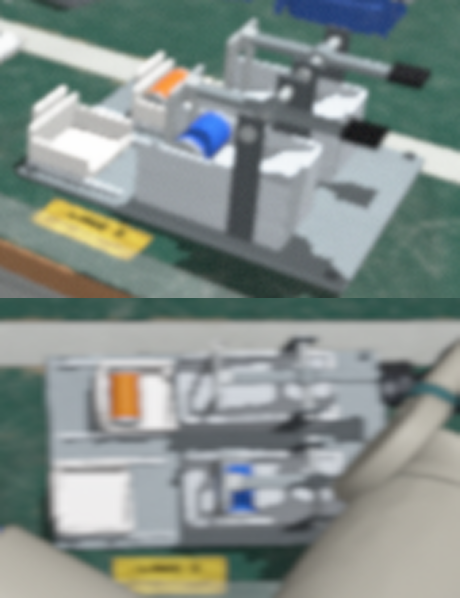

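The view shows the orange roller in the far tray, the gate shut, and blue untouched. The roller's impact could have nudged the tray, so I'll compare numerically with the stalled-at-home picture.

Run:
```python
from rig import manip
import cv2,numpy as np
a=cv2.imread('pics/s2.png').astype(int)
i=manip.get_image('scene')['img'][190:300,320:490,::-1]
b=cv2.resize(i,None,fx=4.5,fy=4.5,interpolation=cv2.INTER_CUBIC).astype(int);cv2.imwrite('pics/f2.png',b)
for y in(110,120,135,150,165,180,195):
    print(y,'A',a[y,190:330:5,2].tolist());print(y,'B',b[y,190:330:5,2].tolist())
```

```text
110 A [228, 212, 157, 114, 105, 101, 110, 114, 105, 110, 136, 160, 178, 194, 212, 228, 239, 241, 232, 219, 168, 110, 83, 75, 68, 71, 90, 128]
110 B [228, 228, 230, 231, 230, 229, 229, 229, 235, 240, 244, 242, 234, 222, 220, 230, 238, 238, 226, 192, 152, 131, 128, 116, 95, 79, 90, 128]
120 A [225, 224, 205, 166, 126, 102, 116, 140, 158, 168, 171, 175, 191, 223, 235, 237, 227, 213, 204, 206, 208, 210, 197, 173, 160, 163, 182, 195]
120 B [225, 227, 229, 229, 230, 228, 226, 225, 233, 235, 224, 218, 224, 236, 243, 238, 227, 218, 219, 229, 238, 244, 245, 241, 223, 197, 191, 196]
135 A [132, 146, 157, 163, 162, 152, 151, 162, 174, 177, 174, 173, 177, 189, 196, 200, 199, 196, 189, 183, 183, 190, 197, 202, 210, 217, 224, 224]
135 B [131, 146, 161, 175, 187, 183, 176, 179, 203, 229, 243, 243, 232, 219, 218, 228, 239, 246, 249, 250, 250, 247, 238, 227, 219, 220, 224, 222]
150 A [110, 138, 160, 168, 170, 170, 172, 171, 172, 173, 172, 177, 187, 196, 197, 199, 201, 202, 201, 200, 199, 185, 162, 141, 134, 137, 140, 138]
150 B [107, 137, 157, 169, 173, 175, 193, 218, 224, 216, 201, 199, 207, 224, 23
[... 362 characters left out ...]
180 A [98, 93, 90, 90, 95, 113, 148, 173, 180, 182, 182, 182, 185, 191, 206, 227, 240, 224, 179, 150, 147, 150, 157, 177, 196, 187, 161, 150]
180 B [182, 175, 172, 170, 162, 161, 170, 179, 183, 184, 188, 194, 202, 202, 206, 213, 206, 178, 152, 146, 148, 150, 155, 171, 186, 181, 159, 149]
195 A [221, 220, 214, 192, 175, 168, 169, 174, 175, 178, 180, 181, 180, 181, 182, 183, 178, 164, 149, 144, 147, 153, 154, 155, 151, 145, 141, 129]
195 B [232, 236, 235, 213, 182, 170, 169, 172, 175, 179, 180, 181, 181, 181, 182, 180, 178, 164, 148, 144, 149, 152, 155, 156, 151, 145, 139, 130][ WARN:0@2.465] global loadsave.cpp:1063 imwrite_ Unsupported depth image for selected encoder is fallbacked to CV_8U.
```

The edges sit about 4 crop px (roughly 2 mm) outward of the home picture, so the roller's impact probably nudged the tray slightly. I'll re-seat it gently with the fingers on the plate's outside.

```bash
python3 -m jog '[{"dx":0,"dy":0.15,"dz":0,"ax":0,"ay":0,"az":0,"grip":-1},{"dx":-0.1,"dy":0.3,"dz":0,"ax":0,"ay":0,"az":0,"grip":-1},{"dx":-0.15,"dy":0.45,"dz":0,"ax":0,"ay":0,"az":0,"grip":-1},{"dx":-0.22,"dy":0.6,"dz":0,"ax":0,"ay":0,"az":0,"grip":-1},{"dx":-0.22,"dy":0.7,"dz":0,"ax":0,"ay":0,"az":0,"grip":-1}]'
python3 -m jog '[{"dx":0,"dy":0.15,"dz":0,"ax":0,"ay":0,"az":0,"grip":-1},{"dx":0,"dy":0.3,"dz":0,"ax":0,"ay":0,"az":0,"grip":-1},{"dx":0,"dy":0.42,"dz":0,"ax":0,"ay":0,"az":0,"grip":-1},{"dx":0,"dy":0.48,"dz":0,"ax":0,"ay":0,"az":0,"grip":-1},{"dx":0,"dy":0.48,"dz":0,"ax":0,"ay":0,"az":0,"grip":-1}]'
```

```text
clock: 8.83
position: [0.625, -0.1505, 0.1873]
ee_rot: [0.002, -0.01, 1.0, 0.001]
contact_force: [-0.1, 0.1, 0.0]
width: -0.0002
gripper_force: 0.0
clock: 9.25
position: [0.6195, -0.0306, 0.1875]
ee_rot: [0.0, -0.011, 1.0, 0.001]
contact_force: [0.0, -0.6, -0.2]
width: 0.0001
gripper_force: 0.0
```

```bash
python3 -m jog '[{"dx":0,"dy":0,"dz":0.15,"ax":0,"ay":0,"az":0,"grip":-1},{"dx":0,"dy":0,"dz":0.3,"ax":0,"ay":0,"az":0,"grip":-1},{"dx":0,"dy":0,"dz":0.45,"ax":0,"ay":0,"az":0,"grip":-1},{"dx":0,"dy":0,"dz":0.57,"ax":0,"ay":0,"az":0,"grip":-1},{"dx":0,"dy":0,"dz":0.62,"ax":0,"ay":0,"az":0,"grip":-1}]'
python3 -m jog '[{"dx":0,"dy":-0.06,"dz":0,"ax":0,"ay":0,"az":0,"grip":-1},{"dx":0,"dy":-0.12,"dz":0,"ax":0,"ay":0,"az":0,"grip":-1},{"dx":0,"dy":-0.15,"dz":0,"ax":0,"ay":0,"az":0,"grip":-1},{"dx":0,"dy":-0.17,"dz":0,"ax":0,"ay":0,"az":0,"grip":-1},{"dx":0,"dy":-0.17,"dz":0,"ax":0,"ay":0,"az":0,"grip":-1}]'
python3 -m jog '[{"dx":0,"dy":-0.01,"dz":0,"ax":0,"ay":0,"az":0,"grip":-1},{"dx":0,"dy":-0.02,"dz":0,"ax":0,"ay":0,"az":0,"grip":-1},{"dx":0,"dy":-0.03,"dz":0,"ax":0,"ay":0,"az":0,"grip":-1},{"dx":0,"dy":-0.03,"dz":0,"ax":0,"ay":0,"az":0,"grip":-1}]'
```

```text
clock: 9.67
position: [0.6165, -0.0356, 0.0277]
ee_rot: [-0.004, -0.009, 1.0, 0.0]
contact_force: [-1.1, 0.9, 0.6]
width: -0.0001
gripper_force: 0.0
clock: 10.08
position: [0.621, -0.0794, 0.0342]
ee_rot: [0.002, -0.008, 1.0, -0.001]
contact_force: [-0.4, -0.1, -0.1]
width: 0.0001
gripper_force: 0.0
clock: 10.42
position: [0.6199, -0.0845, 0.0329]
ee_rot: [0.0, -0.009, 1.0, -0.0]
contact_force: [0.2, -0.1, -0.1]
width: -0.0
gripper_force: 0.0
```

```bash
python3 -m jog '[{"dx":0,"dy":-0.006,"dz":0,"ax":0,"ay":0,"az":0,"grip":-1},{"dx":0,"dy":-0.012,"dz":0,"ax":0,"ay":0,"az":0,"grip":-1},{"dx":0,"dy":-0.012,"dz":0,"ax":0,"ay":0,"az":0,"grip":-1}]'
python3 -m jog '[{"dx":0,"dy":-0.006,"dz":0,"ax":0,"ay":0,"az":0,"grip":-1},{"dx":0,"dy":-0.008,"dz":0,"ax":0,"ay":0,"az":0,"grip":-1},{"dx":0,"dy":-0.008,"dz":0,"ax":0,"ay":0,"az":0,"grip":-1}]'
```

```text
clock: 10.67
position: [0.6199, -0.0873, 0.0325]
ee_rot: [0.0, -0.009, 1.0, -0.0]
contact_force: [-0.3, -0.2, -0.2]
width: -0.0001
gripper_force: 0.0
clock: 10.92
position: [0.6198, -0.0881, 0.0325]
ee_rot: [-0.0, -0.009, 1.0, 0.001]
contact_force: [-0.1, 5.7, 0.6]
width: -0.0002
gripper_force: 2.5
```

There was no contact until the same stop position (-0.088), so the tray had been home all along. Retreating and handing in.

```bash
python3 -m jog '[{"dx":0,"dy":0.08,"dz":0,"ax":0,"ay":0,"az":0,"grip":-1},{"dx":0,"dy":0.18,"dz":0,"ax":0,"ay":0,"az":0,"grip":-1},{"dx":0,"dy":0.2,"dz":-0.1,"ax":0,"ay":0,"az":0,"grip":-1},{"dx":0,"dy":0.2,"dz":-0.25,"ax":0,"ay":0,"az":0,"grip":-1},{"dx":0,"dy":0.2,"dz":-0.4,"ax":0,"ay":0,"az":0,"grip":-1}]'
python3 -m jog '[{"dx":0,"dy":0,"dz":-0.1,"ax":0,"ay":0,"az":0,"grip":-1},{"dx":0,"dy":0,"dz":-0.1,"ax":0,"ay":0,"az":0,"grip":-1},{"dx":0,"dy":0,"dz":-0.1,"ax":0,"ay":0,"az":0,"grip":-1},{"dx":0,"dy":0,"dz":-0.1,"ax":0,"ay":0,"az":0,"grip":-1}]'
python3 - <<'E'
from rig import manip
import cv2,numpy as np
b=cv2.resize(manip.get_image('scene')['img'][190:300,320:490,::-1],None,fx=4.5,fy=4.5,interpolation=cv2.INTER_CUBIC).astype(int)
o=cv2.imread('pics/f2.png').astype(int)
def c(m):
    k=(m[:,:,2]>170)&(m[:,:,0]<90);y,x=np.nonzero(k);return len(x),x.mean(),y.mean()
print(c(o),c(b));print(manip.sign_off())
E
```

```text
clock: 11.33
position: [0.6178, -0.0391, 0.1323]
ee_rot: [-0.002, -0.01, 1.0, -0.0]
contact_force: [1.4, -0.8, -0.3]
width: -0.0003
gripper_force: 0.0
clock: 11.67
position: [0.6182, -0.0396, 0.1568]
ee_rot: [-0.001, -0.009, 1.0, -0.0]
contact_force: [-0.5, -0.1, -0.1]
width: -0.0001
gripper_force: 0.0
(4341, np.float64(178.48583275742916), np.float64(345.354065883437)) (4248, np.float64(178.5442561205273), np.float64(347.7144538606403))
the job is handed in; nothing more can be done
None
```

The job is handed in at about 12 s: the orange roller is in the far tray, which is pushed home, the gate dropped shut after I let the paddle go, and I touched neither roller nor anything in the blue lane. I re-pressed the tray once after the roller dropped; it was still home and did not move.

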